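# Make up two spindle tooling kits

### The job

Make up the kits for the next two spindle set-ups on the plywood kit boards. The board with the blue cutter head gets the thick light ring, centred on its round grey field, and the notched finger-joint sample, centred on its oblong field; the board with the red cutter head gets the wide thin light ring centred on its round field with the dark ring stacked centrally on top of it, and the wooden wedge centred on its oblong field. Lay the sample and the wedge flat on their undersides, lengthwise along their fields, and leave the plain pine block, the spanner and the loose grey cutter where they are.

Things in the scene. Friction and masses are not known exactly. Their poses are not given: they have to be found in the camera images.
- board_blue: fixed flat plywood kit board, 125 (x) x 300 (y) x 12 mm thick, no rim. Origin: centre of its underside, at bench height. Fixed on it at y = +95 mm: a blue cutter head, 86 mm across, 30 mm tall. Painted grey on top: a round field, 90 mm across, centred at x = y = 0; an oblong field, 114 (x) x 74 (y) mm, centred at x = 0, y = -105 mm. The boards differ only in the cutter head and may swap sides
- board_red: fixed flat plywood kit board, 125 (x) x 300 (y) x 12 mm thick, no rim. Origin: centre of its underside, at bench height. Fixed on it at y = +95 mm: a red cutter head, 95 mm across, 40 mm tall. Painted grey on top: a round field, 90 mm across, centred at x = y = 0; an oblong field, 114 (x) x 74 (y) mm, centred at x = 0, y = -105 mm. The boards differ only in the cutter head and may swap sides
- ring_thick: loose light grey thick spindle spacer ring, 60 mm outside diameter, 20 mm tall, lying flat; grasp across the outside from above. Origin: centre of its underside, z up
- ring_dark: loose dark grey spindle spacer ring, 56 mm outside diameter, 12 mm tall, lying flat; grasp across the outside from above. Origin: centre of its underside, z up
- ring_wide: loose light grey wide, thin spindle spacer ring, 66 mm outside diameter, 10 mm tall, lying flat; grasp across the outside from above. Origin: centre of its underside, z up
- wedge: loose wooden wedge, 28 (x) x 90 (y) mm, 18 mm tall at its -y end, tapering to 5 mm at its +y end (11 mm at the middle); grasp across its 28 mm width at the middle, close above the bench. Origin: centre of its underside, z up
- comb: loose notched pine finger-joint sample, 50 (x) x 100 (y) x 45 mm tall, solid 22 mm high base with five upright fingers, each 10 mm thick in y and the full 50 mm wide in x; grasp across its 50 mm width. Origin: centre of its underside, z up
- plain_block: bystander: plain pine block without notches, 65 x 90 x 42 mm. Origin: centre of its underside
- spanner: bystander: open-end spanner lying between the boards, 32 (x) x 165 (y) x 8 mm. Origin: centre of its underside
- grey_cutter: bystander: loose dark grey cutter head, about 75 mm across, 26 mm tall. Origin: centre of its underside
Mind the look-alikes: they are no part of the job. What is shaped like the ring_dark but pink is not meant.

How it is judged:
By the outcome, as a careful person would: the job done as asked, in the order asked, and still so for the second after the job is handed in, with the robot touching nothing.
It also fails if it takes over 125 s, if anything falls off the work surface, if the arm or the gripper's body presses on something with over 40 N, if the wrist force passes 120 N, or if a joint passes its speed limit or range.

### The arm

A 6-joint arm with a two-finger parallel gripper is mounted at the origin on a cart in front of the work surface, level with it; the furniture and walls round the work are solid. World frame = base frame: x ahead of the robot, y to its left, z up, the work surface at z = 0. Lengths are in m, angles in rad, forces in N, time in s.
With the tool pointing down it reaches from about 0.2 to 0.875 m from the base axis. Payload 3.4 kg.
Tool frame: the origin (TCP) lies between the finger pads; the fingertips stand 25 mm ahead of it and the grasp point (between the pads) lies 6 mm ahead of it (r.nose_length is the z of the fingertips in the tool frame, in m); z points along the fingers, x is the direction in which the jaws open and shut, and the axes are right-handed (so a half turn about z gives the same grasp; the last joint's range is limited). The gripper opens to 94 mm and grips with 3 to 60 N. Pads are 16 mm wide; open, the fingers measure 119 mm over their backs; the gripper's body (75 mm by 177 mm) begins 78 mm behind the grasp point.
Start: joints at [-1.234, 0.276, 1.505, -0, 1.361, -0.121], TCP at [0.254, -0.516, 0.23] pointing down, gripper open.
Joint ranges: [-2.89, 2.89], [-0.75, 2.08], [0.22, 2.7], [-1.18, 4.32], [0.11, 2.71], [-2.7, 2.7]. Speed limits (rad/s): [2.57, 2.57, 3.14, 3.14, 3.14, 3.14].

### API

Orientations are given as a unit quaternion [w, x, y, z].
In Python, from plant import r, gripper_to, inverse_kinematics, vision, models, telemetry gives the robot as it stands. Calls block until the motion is done:
- r.move_to(position, orientation): joint-space move of the TCP to a pose.
- r.move_l(position, rot=None, vel=0.15, guard=None): straight line of the TCP; rot=None keeps the orientation; vel is the mean speed in m/s. With guard (N) it stops when the force on the tool has changed by that much, and returns True; else False.
- r.movej(angles): joint-space move.
- gripper_to(opening, f_grip=None): finger opening in m; f_grip is the grip in N (None keeps the last); returns when the fingers have stopped.
- r.hold(seconds).
- inverse_kinematics(position, orientation): joint angles nearest the present ones, or None.
- vision.snapshot(name): name is "side" or "top" or "wrist"; returns the picture (480x640x3 uint8, red, green, blue); there is no depth.
- vision.get_calibration(name): a dict with "fx", "fy", "cx", "cy" (pixels), "D" ([k1, k2, p1, p2, k3] as OpenCV has them; the pictures are not rectified), "position" and "orientation" of the camera in the world. Camera axes: x right, y down, z forward; pixel columns grow to the right and rows downward; lengths in m; the calibration is good to about 2 mm. A picture is of the moment at which its call begins: read the wrist's pose just before it. get_calibration takes no time and is no camera call; for the wrist camera it gives the pose at the moment of the call.
A pose or a line that the arm cannot do raises r.PlanningError and nothing moves.
- r.sign_off(): hands the job in, once; it reports no verdict.
Trained networks look in the newest picture that a camera, given by its name, has taken for a name from the list of things; names that differ only in an ending like _2 or _b are one class to them, and where a whole thing is asked for, a point or a joint stands for the part that bears it (a point fixed in the world has none). Each returns a list of dicts, best first, with "score" (0 to 1); they miss things now and then, are a little off and sometimes report something else, mostly with a low value. They report only what shows in the picture. A call takes as long as a camera call. They do not tell look-alikes from the thing itself.
- models.boxes_of(thing, camera): "at" ([x, y, z] in m, in world coordinates, good to about 4 mm: the middle of the surface that is visible of it).
- models.regions_of(thing, camera): "pixels" (480x640 bool, what is visible of it).
- models.mark_of(thing, camera): "at" ([x, y, z] in m, in world coordinates, good to about 4 mm: a listed point, or the origin of a listed thing).
Readings, each from a call of its own:
- telemetry.current_t(): time.
- telemetry.current_joints(): joint angles.
- telemetry.current_dq(): joint speeds.
- telemetry.current_joint_efforts(): joint torques, N m.
- telemetry.current_ee_pos(): TCP position.
- telemetry.current_tool_rot(): TCP orientation.
- telemetry.current_wrist_force(): force on the tool from outside, world axes, zero at the start.
- telemetry.current_torque(): the same for the moment, N m.
- telemetry.current_opening(): finger opening in m.
Only numpy, scipy, OpenCV 4.12 (cv2) and the standard library are available. Lean on these libraries where they do the work, as an engineer would, in place of code of your own. Each camera call takes 0.05 s, during which the arm holds its last target. There are 200 camera calls.

## Working session

There is one attempt and no reset: what is moved stays moved. The work goes in short steps, each a Python script; the robot and the scene stay as the last script left them, time stands still between calls to the robot, and variables do not carry over. Pictures are saved under pics/ and viewed, about 12 in all and at most 16, crops included, and the job is handed in when it is done.

```bash
ls; mkdir -p pics; python3 - <<'E'
from plant import r, vision, models, telemetry
import cv2
for c in ("top","side"):
    im=vision.snapshot(c); cv2.imwrite(f"pics/{c}0.png",im[:,:,::-1])
    print(c,vision.get_calibration(c))
    if c=="top":
        for n in "board_blue board_red ring_thick ring_dark ring_wide wedge comb plain_block spanner grey_cutter".split():
            print(n,[(d["at"],round(d["score"],2)) for d in models.mark_of(n,c)])
print(telemetry.current_t(), r.nose_length)
E
```

```text
pics
top {'fx': 555.2337883880647, 'fy': 555.2337883880647, 'cx': 318.67904608770544, 'cy': 233.51747243686253, 'D': array([-0.11265427,  0.        ,  0.        ,  0.        ,  0.        ]), 'position': array([ 2.87973158e-01, -3.74709270e-04,  1.55551513e+00]), 'orientation': array([ 0.04931032, -0.69560487,  0.71533819, -0.04465008])}
board_blue [([0.5816, -0.2172, 0.0003], 0.87), ([0.617, -0.0032, 0.0015], 0.26)]
board_red [([0.557, 0.2306, -0.0016], 0.76)]
ring_thick [([0.4543, 0.0111, -0.0003], 0.5)]
ring_dark [([0.3686, -0.0744, 0.0013], 0.81), ([0.3481, 0.0621, -0.0009], 0.67), ([0.3917, -0.1684, -0.0005], 0.58)]
ring_wide [([0.3925, 0.171, -0.0008], 0.56)]
wedge [([0.3882, 0.3283, 0.0016], 0.62)]
comb [([0.3862, -0.307, 0.0037], 0.91), ([0.5564, 0.2347, -0.0017], 0.23)]
plain_block [([0.4405, 0.466, -0.0044], 0.81), ([0.5574, 0.2303, 0.0015], 0.47)]
spanner [([0.6165, -0.0038, -0.0028], 0.64), ([0.3908, -0.168, -0.0033], 0.46)]
grey_cutter [([0.4271, -0.4739, 0.003], 0.62)]
side {'fx': 484.83648503111255, 'fy': 484.83648503111255, 'cx': 317.7766886933494, 'cy': 237.6375983401369, 'D': array([-0.07387194,  0.        ,  0.        ,  0.        ,  0.        ]), 'position': array([ 0.04789585, -0.83579704,  0.76415207]), 'orientation': array([-0.43121977,  0.86939305, -0.21119323,  0.11663043])}
0.6 0.025
```

View pics/top0.png

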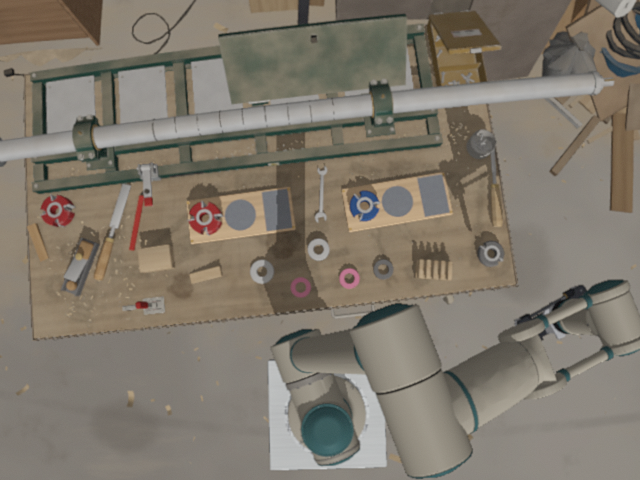

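View pics/side0.png

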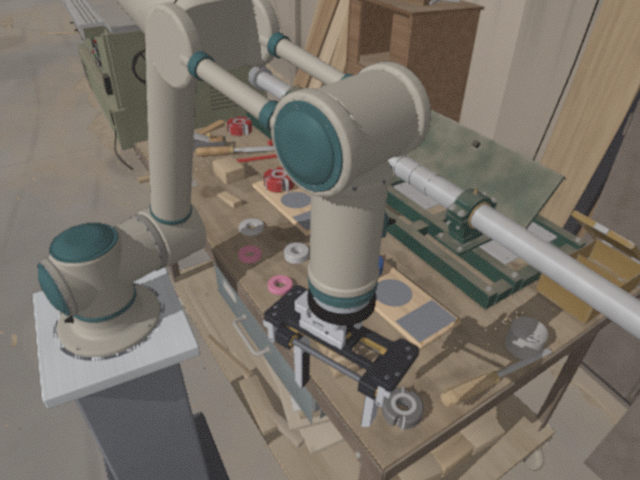

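The top view shows the blue board on the right (centre at pixel 398,201) and the red board on the left (240,215). The thick ring is at (318,249), the wide ring at (262,271), the dark ring at (383,267), the comb at (435,265) and the wedge at (206,273). The pink look-alikes are at (349,278) and (300,287). I'll take closer pictures with the wrist camera.

```bash
cat > h.py <<'E'
from plant import r, gripper_to, inverse_kinematics, vision, models, telemetry
import numpy as np, cv2
from scipy.spatial.transform import Rotation as R
def quat(th): return np.array([0,np.cos(th/2),np.sin(th/2),0])   # tool down, jaws along angle th
def best(pos,th):
    q0=telemetry.current_joints(); c=[]
    for t in (th,th+np.pi,th-np.pi):
        j=inverse_kinematics(pos,quat(t))
        if j is not None: c.append((np.abs(np.array(j)-q0).max(),t))
    return quat(min(c)[1])
def cam(c="wrist"):
    k=vision.get_calibration(c); im=vision.snapshot(c); return k,im
def Rc(k): o=k["orientation"]; return R.from_quat([*o[1:],o[0]])
def K(k): return np.array([[k["fx"],0,k["cx"]],[0,k["fy"],k["cy"]],[0,0,1]])
def unproj(k,px,z):
    u=cv2.undistortPoints(np.array(px,float).reshape(-1,1,2),K(k),k["D"])[:,0]
    d=Rc(k).apply(np.c_[u,np.ones(len(u))]); p=np.array(k["position"])
    return (p+d*((z-p[2])/d[:,2])[:,None])[:,:2]
def proj(k,pts):
    Rw=Rc(k).inv(); t=-Rw.apply(k["position"])
    return cv2.projectPoints(np.array(pts,float).reshape(-1,3),Rw.as_rotvec(),t,K(k),k["D"])[0][:,0]
E
python3 - <<'E'
from h import *
import pickle
names="board_blue board_red ring_thick ring_dark ring_wide wedge comb".split()
for i,(x,y) in enumerate([(.43,-.25),(.43,.0),(.43,.25)]):
    r.move_to([x,y,.38],best([x,y,.38],0.0)); 
    k,im=cam(); cv2.imwrite(f"pics/w{i}.png",im[:,:,::-1]); pickle.dump((k,im),open(f"w{i}.pkl","wb"))
    print(i,k["position"].round(4),k["orientation"].round(3),k["fx"],telemetry.current_ee_pos(),telemetry.current_t())
    for n in names: print(n,[(np.round(d["at"],4).tolist(),round(d["score"],2)) for d in models.mark_of(n,"wrist") if d["score"]>.3])
ims=[cv2.imread(f"pics/w{i}.png") for i in range(3)]
E
```

```text
0 [ 0.4294 -0.1791  0.5337] [ 0.126  0.992 -0.001 -0.001] 360.7846978190117 [ 0.42953719 -0.25088183  0.37907411] 1.975
board_blue [([0.5832, -0.2159, 0.0004], 0.85)]
board_red [([0.5824, -0.2192, 0.0008], 0.71)]
ring_thick []
ring_dark [([0.3917, -0.1696, -0.0013], 0.64)]
ring_wide []
wedge []
comb [([0.3875, -0.3095, 0.0024], 0.97)]
1 [0.4297 0.071  0.5344] [ 0.126  0.992 -0.    -0.   ] 360.7846978190117 [ 0.43040464 -0.00103921  0.37993119] 3.3583
board_blue [([0.584, -0.217, 0.0006], 0.72)]
board_red [([0.5574, 0.2284, 0.0019], 0.62)]
ring_thick [([0.4496, 0.0098, 0.0005], 0.78)]
ring_dark [([0.3912, -0.1731, -0.0013], 0.82), ([0.3698, -0.0711, -0.0003], 0.81), ([0.3505, 0.0668, -0.0013], 0.58)]
ring_wide [([0.3971, 0.1697, 0.0006], 0.92)]
wedge []
comb []
2 [0.4296 0.321  0.5344] [ 0.126  0.992 -0.    -0.   ] 360.7846978190117 [0.43032661 0.24882396 0.38006533] 4.7417
board_blue [([0.5815, -0.2149, 0.0007], 0.6)]
board_red [([0.5537, 0.2291, -0.0007], 0.65)]
ring_thick [([0.4504, 0.0109, 0.0018], 0.57)]
ring_dark [([0.3479, 0.0671, 0.0035], 0.98), ([0.3933, -0.17, -0.0029], 0.59), ([0.3687, -0.0742, -0.0024], 0.58)]
ring_wide [([0.3957, 0.1691, 0.0006], 0.76), ([0.4504, 0.0104, 0.0013], 0.44)]
wedge [([0.3916, 0.3308, 0.0021], 0.69)]
comb []
```

View pics/w0.png

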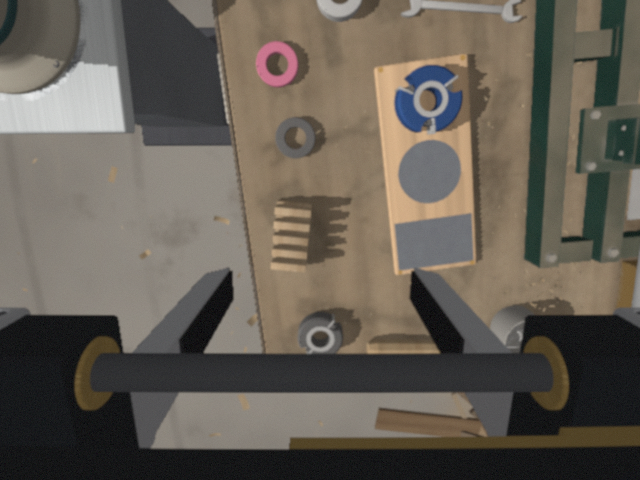

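View pics/w2.png

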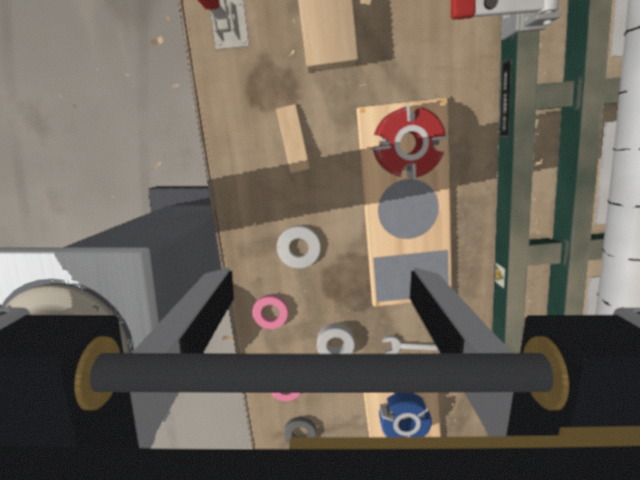

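The wrist views match the top view. w0 shows the blue board with its round field at (430,171), its oblong at (433,241), the dark ring at (296,138) and the comb upright at (292,236). w2 shows the red board's round field at (408,209), its oblong at (411,276), the wide ring at (298,247) and the wedge at (293,137). Next I'll fit these precisely.

```bash
cat >> h.py <<'E'
def mask_at(k,im,xy,z,rad,kind,thr=None):
    """blob near xy: kind 'grey' (low saturation) or 'bright'"""
    c=proj(k,[[*xy,z]])[0]; e=proj(k,[[xy[0]+rad,xy[1],z]])[0]; h=int(np.linalg.norm(e-c))
    x0,y0=np.maximum(np.round(c-h).astype(int),0); w=im[y0:y0+2*h+1,x0:x0+2*h+1]
    hsv=cv2.cvtColor(w,cv2.COLOR_RGB2HSV); ch=hsv[:,:,1] if kind=="grey" else hsv[:,:,2]
    fl=cv2.THRESH_BINARY_INV if kind=="grey" else cv2.THRESH_BINARY
    t,m=cv2.threshold(ch,thr or 0,255,fl|(0 if thr else cv2.THRESH_OTSU))
    m=cv2.morphologyEx(m,cv2.MORPH_OPEN,np.ones((3,3)))
    cs=cv2.findContours(m,cv2.RETR_EXTERNAL,cv2.CHAIN_APPROX_NONE)[0]
    cs=max(cs,key=lambda q:cv2.contourArea(q)*(cv2.pointPolygonTest(q,tuple(map(float,c-[x0,y0])),True)>-h*.4)+.01)
    return (cs+np.array([x0,y0])),t
def centre(cnt):
    m=cv2.moments(cnt.astype(np.float32)); return np.array([m["m10"],m["m01"]])/m["m00"]
def fit(k,cnt,shape,zs,xy,th=0):
    """shape: Nx2 outline; silhouette centroid matched"""
    xy=np.array(xy,float); rot=np.array([[np.cos(th),-np.sin(th)],[np.sin(th),np.cos(th)]])
    for _ in range(5):
        P=np.vstack([np.c_[shape@rot.T+xy,np.full(len(shape),z)] for z in zs])
        hull=cv2.convexHull(proj(k,P).astype(np.float32))
        dp=centre(cnt)-centre(hull); c0=proj(k,[[*xy,zs[-1]]])
        d=unproj(k,c0+dp,zs[-1])[0]-xy; xy=xy+d
    return xy,cv2.contourArea(cnt.astype(np.float32))/cv2.contourArea(hull),hull
def circ(d): a=np.linspace(0,2*np.pi,60,False); return d/2*np.c_[np.cos(a),np.sin(a)]
def rect(a,b): return np.array([[a,b],[-a,b],[-a,-b],[a,-b]])/2
E
python3 - <<'E'
from h import *
import pickle
W=[pickle.load(open(f"w{i}.pkl","rb")) for i in range(3)]
ov=[w[1][:,:,::-1].copy() for w in W]
def go(n,i,xy,shape,zs,rad,kind="grey",th=0):
    k,im=W[i]; c,t=mask_at(k,im,xy,zs[-1],rad,kind)
    p,a,hull=fit(k,c,shape,zs,xy,th)
    cv2.drawContours(ov[i],[c],-1,(0,255,0),1); cv2.drawContours(ov[i],[hull.astype(int)],-1,(0,0,255),1)
    rc=cv2.boxPoints(cv2.minAreaRect(unproj(k,c[:,0],zs[-1]).astype(np.float32)*1000)); e1,e2=rc[1]-rc[0],rc[2]-rc[1]
    print(n,i,p.round(4),"area",round(a,3),"rect",np.linalg.norm(e1).round(1),np.degrees(np.arctan2(*e1[::-1])).round(1)%180,np.linalg.norm(e2).round(1),"c",(rc.mean(0)/1000).round(4))
go("rb",0,(.583,-.217),circ(.09),[.012],.055); go("ob",0,(.588,-.322),rect(.114,.074),[.012],.07)
go("rr",2,(.557,.229),circ(.09),[.012],.055); go("or",2,(.555,.124),rect(.114,.074),[.012],.07)
go("thick",1,(.45,.01),circ(.06),[0,.02],.05)
go("thick",2,(.45,.01),circ(.06),[0,.02],.05)
go("wide",2,(.396,.17),circ(.066),[0,.01],.055)
go("wide",1,(.396,.17),circ(.066),[0,.01],.055)
go("dark",0,(.392,-.17),circ(.056),[0,.012],.05)
go("wedge",2,(.39,.33),rect(.028,.09),[0,.01],.06,"bright")
go("comb",0,(.387,-.309),rect(.05,.1),[0,.045],.08,"bright")
a=np.hstack([ov[0][40:320,220:500],ov[2][90:370,220:480]]); cv2.imwrite("pics/ov.png",cv2.resize(a,(800,415)))
E
```

```text
rb 0 [ 0.5827 -0.217 ] area 0.954 rect 88.0 92.9 87.4 c [ 0.5832 -0.2169]
ob 0 [ 0.5976 -0.3285] area 1.085 rect 116.2 98.1 113.0 c [ 0.6006 -0.3425]
rr 2 [0.5566 0.2293] area 0.968 rect 88.4 137.2 88.4 c [0.5564 0.2286]
or 2 [0.5721 0.1209] area 0.985 rect 119.5 96.4 113.0 c [0.5707 0.1008]
thick 1 [0.4519 0.0095] area 1.0 rect 59.9 0.0 59.7 c [0.4521 0.0098]
thick 2 [ 0.4511 -0.0135] area 1.988 rect 101.7 0.0 96.0 c [0.4504 0.0006]
wide 2 [0.3947 0.1689] area 0.982 rect 66.6 0.0 66.1 c [0.3943 0.1694]
wide 1 [0.3948 0.1696] area 0.994 rect 66.1 179.9 66.2 c [0.395  0.1692]
dark 0 [ 0.3919 -0.1698] area 0.938 rect 54.7 179.7 54.0 c [ 0.3924 -0.1694]
wedge 2 [0.3659 0.329 ] area 2.126 rect 82.1 97.7 82.0 c [0.364  0.3316]
comb 0 [ 0.3866 -0.3199] area 2.871 rect 168.5 91.0 145.7 c [ 0.3944 -0.3124]
```

View pics/ov.png

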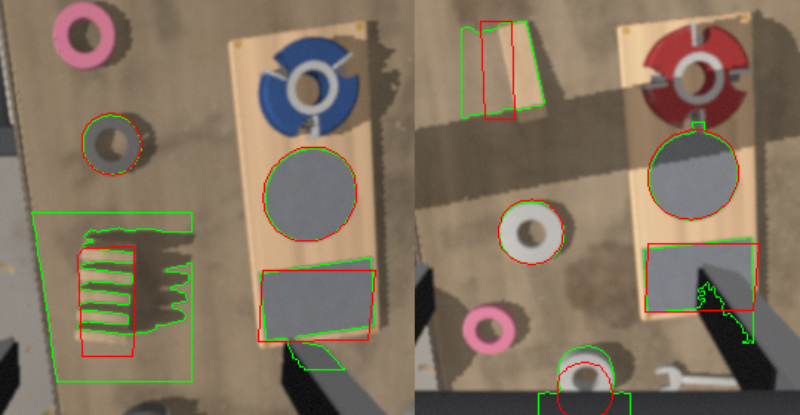

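Ring and round-field fits agree with the given sizes (area ratios 0.94–1.0). The oblongs, comb and wedge need better views, with the fingers out of the way and network masks.

```bash
python3 - <<'E'
from h import *
ov=[]
for n,(x,y),o,z,rd in [("wedge",(.48,.06),"or",.012,(.5566,.2293)),("comb",(.48,-.38),"ob",.012,(.5827,-.217))]:
    r.move_to([x,y,.33],best([x,y,.33],0)); r.hold(.2); k,im=cam(); g=im[:,:,::-1].copy()
    q=models.regions_of(n,"wrist"); q=[d for d in q if d["score"]>.3]
    guess=np.array(rd)+[.0092,-.1046]
    c,t=mask_at(k,im,guess,.012,.075,"grey"); c2=unproj(k,c[:,0],.012)*1000
    rc=cv2.minAreaRect(c2.astype(np.float32)); print(o,rc,"TCP",telemetry.current_ee_pos())
    cv2.drawContours(g,[c],-1,(0,255,0),1)
    c,t=mask_at(k,im,rd,.012,.05,"grey"); p,a,_=fit(k,c,circ(.09),[.012],rd); print("round",p.round(4),a)
    cv2.drawContours(g,[c],-1,(0,255,0),1)
    for d in q[:1]:
        m=d["pixels"].astype(np.uint8); c=max(cv2.findContours(m,0,1)[0],key=cv2.contourArea); cv2.drawContours(g,[c],-1,(255,0,255),1)
        h=.011 if n=="wedge" else .045
        rc=cv2.minAreaRect((unproj(k,c[:,0],h)*1000).astype(np.float32)); print(n,d["score"],rc)
        np.save(n+".npy",c)
    print(models.mark_of(n,"wrist")[:1])
    ov.append(g[0:300,180:560])
cv2.imwrite("pics/ov2.png",cv2.resize(np.hstack(ov),(800,316)))
E
```

```text
or ((567.9978637695312, 124.12690734863281), (113.2110824584961, 73.23217010498047), 6.358218193054199) TCP [0.48000467 0.06105757 0.33034297]
round [0.5565 0.2286] 0.9620116354035024
wedge 0.55 ((397.2384948730469, 288.6839294433594), (16.933063507080078, 29.332582473754883), 89.88818359375)
[]
ob ((597.4336547851562, -320.9695129394531), (113.25164031982422, 73.25399780273438), 8.195727348327637) TCP [ 0.48035085 -0.37925444  0.33025107]
round [ 0.5826 -0.2169] 0.9606399311993895
comb 0.85 ((387.9107666015625, -309.420654296875), (97.3283462524414, 58.72270965576172), 84.48196411132812)
[{'at': [0.3853, -0.3128, 0.0035], 'score': 0.66}]
```

View pics/ov2.png

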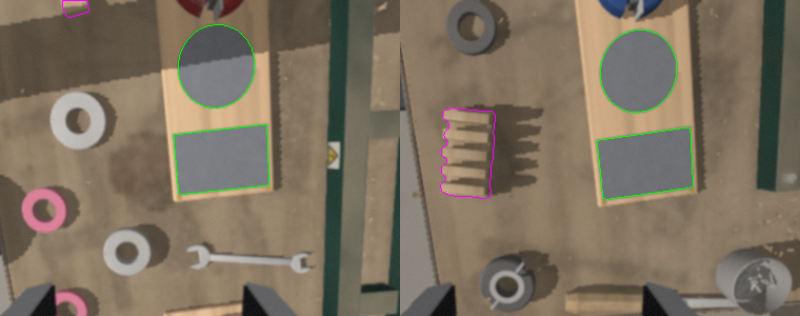

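Both boards are consistent: red yaw 6.3° with oblong (.568,.124), blue yaw 8.1° with oblong (.597,-.321), and the round-to-oblong distance is 105 mm on each. I'll place the thick ring first.

```bash
cat >> h.py <<'E'
RB,OB,YB=np.array([.5827,-.217]),np.array([.5974,-.321]),np.radians(8.1)
RR,OR,YR=np.array([.5565,.2289]),np.array([.568,.1241]),np.radians(6.3)
def pick(xy,th,zt,width,op=.094,f=30):
    gripper_to(op,f); q=best([*xy,.12],th); r.move_to([*xy,.12],q)
    g=r.move_l([*xy,zt],vel=.1,guard=15); gripper_to(max(width-.012,0),f)
    print("pick guard",g,"z",telemetry.current_ee_pos()[2],"opening",telemetry.current_opening())
    r.move_l([*xy,.15],vel=.2)
    print("lifted opening",telemetry.current_opening(), telemetry.current_wrist_force().round(1))
def place(xy,th,zt,op,lift=.2):
    r.move_to([*xy,.15],best([*xy,.15],th)); r.move_l([*xy,zt+.015],vel=.15)
    g=r.move_l([*xy,zt],vel=.03,guard=8)
    print("place guard",g,telemetry.current_ee_pos().round(4)); r.hold(.2)
    gripper_to(op); r.hold(.2); r.move_l([*xy,zt+.03],vel=.06); r.move_l([*xy,lift],vel=.25)
def look(n,kind,shape,zs,xy,rad,name=None,th=0):
    r.hold(.2); k,im=cam(); c,t=mask_at(k,im,xy,zs[-1],rad,kind); p,a,h=fit(k,c,shape,zs,xy,th)
    print(n,"at",p.round(4),"err mm",((p-xy)*1000).round(1),"area",round(a,3),"t",telemetry.current_t())
    if name:
        g=im[:,:,::-1].copy(); cv2.drawContours(g,[c],-1,(0,255,0),1); cv2.drawContours(g,[h.astype(int)],-1,(0,0,255),1); cv2.imwrite(name,g)
    return p
E
python3 - <<'E'
from h import *
pick((.4517,.0096),YB,.030,.060)
place(RB,YB,.030+.0125,.082)
k,im=cam(); cv2.imwrite("pics/p1.png",im[:,:,::-1]); import pickle; pickle.dump((k,im),open("p1.pkl","wb"))
print([(d["at"],d["score"]) for d in models.mark_of("ring_thick","wrist")], telemetry.current_t())
E
```

```text
pick guard False z 0.030158339488858425 opening 0.05890014220119797
lifted opening 0.0584100357308894 [-0.4 -0.1 -0.5]
place guard False [ 0.5826 -0.217   0.0423]
[([0.5827, -0.2168, 0.0119], 0.96)] 17.3417
```

View pics/p1.png

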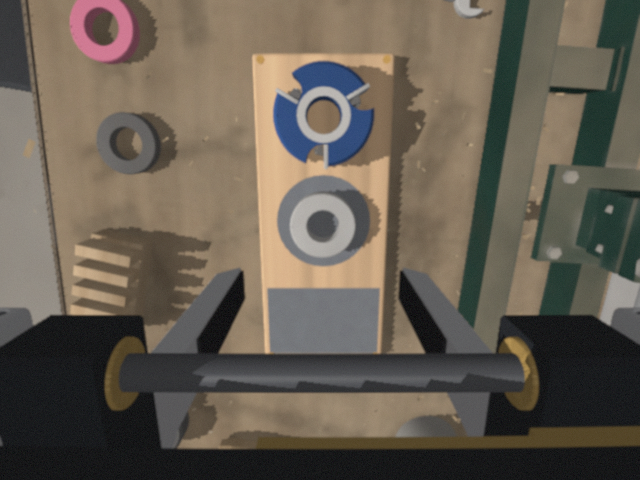

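Pixels: the ring (322,224) sits inside the round field (323,221). The comb is next, fitted more closely before the pick.

```bash
cat >> h.py <<'E'
from scipy.optimize import minimize
def hullfit(k,pix,verts,g,im=None,name=None):
    """fit x,y,yaw of convex-hull model (Nx3 verts) to the hull of a mask, by IoU"""
    c=max(cv2.findContours(pix.astype(np.uint8),0,1)[0],key=cv2.contourArea); H=cv2.convexHull(c).astype(np.float32)
    def mh(v):
        Rz=R.from_euler("z",v[2]).as_matrix(); return cv2.convexHull(proj(k,np.array(verts)@Rz.T+[v[0],v[1],0]).astype(np.float32))
    def cost(s):
        h=mh(np.array(g)+np.array(s)*[.01,.01,.1]); i=cv2.intersectConvexConvex(H,h)[0]
        return 1-i/(cv2.contourArea(H)+cv2.contourArea(h)-i)
    o=minimize(cost,[0,0,0],method="Nelder-Mead",options=dict(initial_simplex=[[0,0,0],[1,0,0],[0,1,0],[0,0,1]]))
    v=np.array(g)+o.x*[.01,.01,.1]
    if name:
        q=im[:,:,::-1].copy(); cv2.drawContours(q,[c],-1,(0,255,0),1); cv2.drawContours(q,[mh(v).astype(int)],-1,(0,0,255),1); cv2.imwrite(name,q[:330,60:580])
    return v,1-o.fun
def box(a,b,z0,z1): return [[x*a/2,y*b/2,z] for x in(-1,1) for y in(-1,1) for z in(z0,z1)]
def wedgev(z0): return [[x*.014,y,z0+z] for x in(-1,1) for y,z in((-.045,0),(-.045,.018),(.045,0),(.045,.005))]
def seg(n,xy,tol=.05):
    k,im=cam(); d=[d for d in models.regions_of(n,"wrist")]
    d=min(d,key=lambda d:np.linalg.norm(unproj(k,[np.argwhere(d["pixels"]).mean(0)[::-1]],.01)[0]-xy)); print(n,"score",d["score"])
    return k,im,d["pixels"]
E
python3 - <<'E'
from h import *
import pickle
k,im=pickle.load(open("p1.pkl","rb"))
c,_=mask_at(k,im,RB,.032,.05,"bright",140); print("ring",fit(k,c,circ(.06),[.012,.032],RB)[:2])
c,_=mask_at(k,im,RB,.012,.05,"grey"); print("field",fit(k,c,circ(.09),[.012],RB)[:2])
r.move_to([.40,-.37,.27],best([.40,-.37,.27],0)); r.hold(.2)
k,im,p=seg("comb",(.387,-.309))
v,i=hullfit(k,p,box(.05,.1,0,.045),(.387,-.309,-.09),im,"pics/comb.png"); print(v,np.degrees(v[2]),i,telemetry.current_t())
E
```

```text
ring (array([ 0.5810168 , -0.21815958]), 0.9305092208335206)
field (array([ 0.5825977 , -0.21703152]), 0.968674054931105)
comb score 0.67
[ 0.38460111 -0.31081371 -0.1031191 ] -5.908289164449679 0.9369530109373931 18.6167
```

View pics/comb.png

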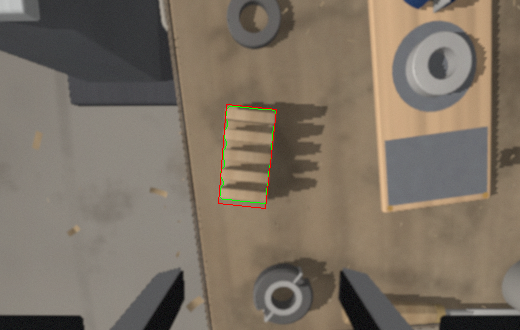

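The comb fit is good: upright, yaw -5.9°, corners on the outline. I'll pick and place it.

```bash
python3 - <<'E'
from h import *
pick((.3853,-.3108),-.103,.031,.050,op=.08,f=35)
place(OB,YB+np.pi/2,.031+.0125,.066,lift=.2)
r.move_l([.56,-.40,.28],vel=.3); r.move_to([.56,-.40,.28],best([.56,-.4,.28],0)); r.hold(.2)
k,im,p=seg("comb",OB)
v,i=hullfit(k,p,box(.1,.05,.012,.057),(*OB,YB),im,"pics/comb2.png"); print(v,(v[:2]-OB)*1000,np.degrees(v[2]),i,telemetry.current_t())
print(models.mark_of("comb","wrist")[:1],models.mark_of("ring_thick","wrist")[:1])
E
```

```text
pick guard False z 0.031199207171158375 opening 0.04978967422371394
lifted opening 0.0499444923388819 [-0.4  0.5 -1.2]
place guard True [ 0.5972 -0.3208  0.0433]
comb score 0.63
[ 0.59448127 -0.32182597  0.14595293] [-2.91872721 -0.82597148] 8.362487025226287 0.9412535641294022 28.9333
[{'at': [0.5986, -0.3197, 0.0166], 'score': 0.89}] [{'at': [0.5821, -0.2229, 0.0105], 'score': 0.83}]
```

View pics/comb2.png

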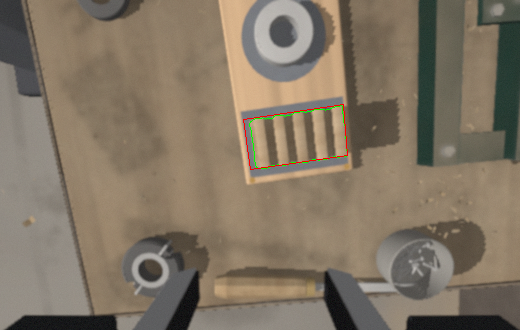

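```bash
python3 - <<'E'
from h import *
k,im=cam(); g=cv2.resize(im[:,:,::-1],None,fx=4,fy=4,interpolation=cv2.INTER_CUBIC)
def P(s,th,xy,z,col):
    rot=np.array([[np.cos(th),-np.sin(th)],[np.sin(th),np.cos(th)]])
    q=proj(k,np.c_[s@rot.T+xy,np.full(len(s),z)]); cv2.polylines(g,[((q+.5)*4).astype(int)],True,col,1)
P(rect(.114,.074),YB,OB,.012,(255,0,0)); P(rect(.1,.05),YB,OB,.012,(0,255,0)); P(rect(.1,.05),YB,OB,.057,(0,0,255))
P(circ(.09),0,RB,.012,(255,0,0)); P(circ(.06),0,RB,.032,(0,0,255)); P(circ(.06),0,RB,.012,(0,255,0))
x,y=(proj(k,[[.59,-.27,.012]])[0]*4).astype(int); cv2.imwrite("pics/z1.png",g[max(y-400,0):y+200,x-300:x+300])
E
```

```text
(no output)
```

View pics/z1.png

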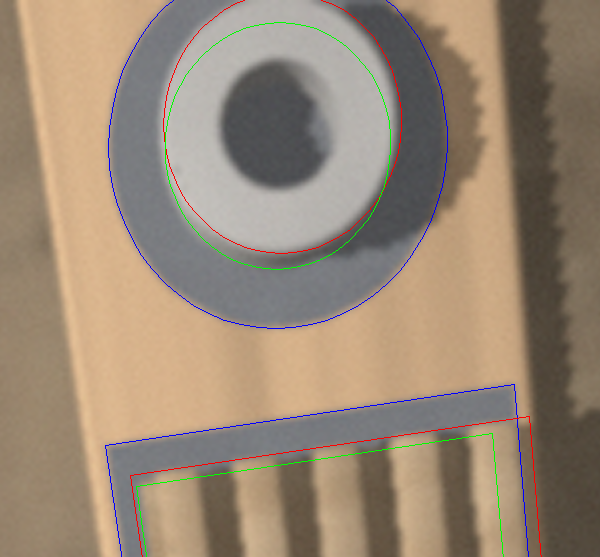

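The ring is within about 1 mm. The comb may be off by a few mm along its length, and its finger pitch shows 20 mm, so the fingers may not reach the ends. I'll check from straight above.

```bash
python3 - <<'E'
from h import *
r.move_l([.597,-.393,.25],vel=.2); r.hold(.3)
k,im=cam(); s=5; g=cv2.resize(im[:,:,::-1],None,fx=s,fy=s,interpolation=cv2.INTER_CUBIC)
def P(sh,th,xy,z,col):
    rot=np.array([[np.cos(th),-np.sin(th)],[np.sin(th),np.cos(th)]])
    q=proj(k,np.c_[sh@rot.T+xy,np.full(len(sh),z)]); cv2.polylines(g,[((q+.5)*s).astype(int)],True,col,1)
P(rect(.114,.074),YB,OB,.012,(255,0,0)); P(rect(.1,.05),YB,OB,.034,(0,255,0)); P(rect(.1,.05),YB,OB,.057,(0,0,255))
x,y=(proj(k,[[*OB,.03]])[0]*s).astype(int); cv2.imwrite("pics/z2.png",g[y-240:y+240,x-360:x+360])
E
```

```text
(no output)
```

View pics/z2.png

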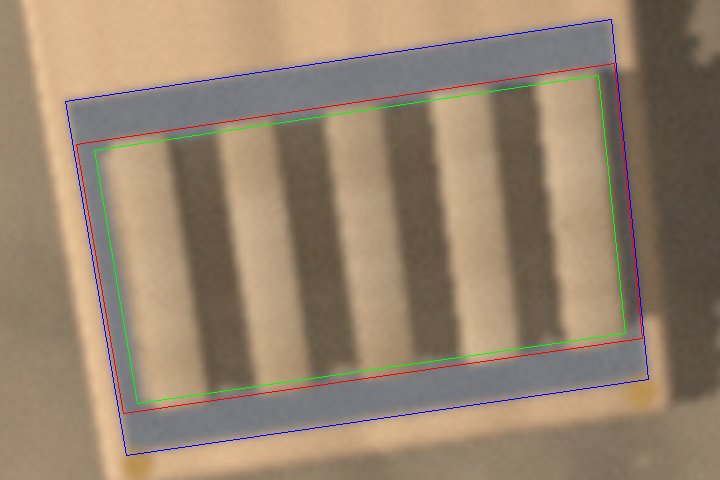

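The comb sits flat within the oblong, about 1.5 mm off along its length and square to the field, so that's fine. The wide ring goes next, with a check before stacking.

```bash
python3 - <<'E'
from h import *
r.move_l([.55,-.35,.25],vel=.3)
pick((.3948,.1692),YR,.0275,.066)
place(RR,YR,.0275+.0125,.086)
r.hold(.2); k,im=cam(); cv2.imwrite("pics/p3.png",im[:,:,::-1])
hsv=cv2.cvtColor(im,cv2.COLOR_RGB2HSV)
c,_=mask_at(k,im,RR,.012,.05,"grey"); print("field",fit(k,c,circ(.09),[.012],RR)[:2])
print([(d["at"],d["score"]) for d in models.mark_of("ring_wide","wrist")][:2], telemetry.current_t())
import pickle; pickle.dump((k,im),open("p3.pkl","wb"))
s=4; g=cv2.resize(im[:,:,::-1],None,fx=s,fy=s,interpolation=cv2.INTER_CUBIC)
for d,z,col in((.09,.012,(255,0,0)),(.066,.022,(0,0,255))):
    q=proj(k,np.c_[circ(d)+RR,np.full(60,z)]); cv2.polylines(g,[((q+.5)*s).astype(int)],True,col,1)
x,y=(proj(k,[[*RR,.02]])[0]*s).astype(int); cv2.imwrite("pics/z3.png",g[y-280:y+280,x-300:x+300])
E
```

```text
pick guard False z 0.0277189763046945 opening 0.06387761380408813
lifted opening 0.06443406626028154 [ 1.2 -0.2 -1. ]
place guard False [0.5564 0.2289 0.0398]
field (array([0.55648073, 0.2286573 ]), 0.9700134426585447)
[([0.56, 0.2286, 0.0128], 0.91)] 39.975
```

View pics/z3.png

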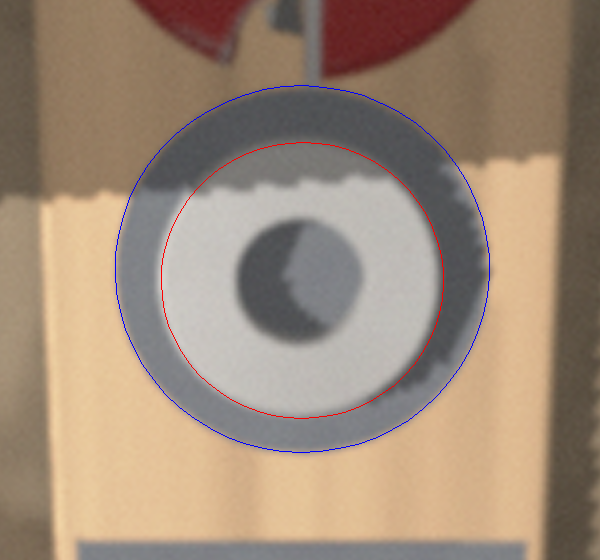

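The wide ring lies within about 1 mm of its target outline. Now I'll stack the dark ring on it, then look closely at the wedge.

```bash
python3 - <<'E'
from h import *
pick((.392,-.170),YR,.0275,.056)
place(RR,YR,.0275+.0225,.072)
r.hold(.2); k,im=cam(); hsv=0
print([(d["at"],d["score"]) for d in models.mark_of("ring_dark","wrist")][:2], telemetry.current_t())
s=4; g=cv2.resize(im[:,:,::-1],None,fx=s,fy=s,interpolation=cv2.INTER_CUBIC)
for d,z,col in((.09,.012,(255,0,0)),(.066,.022,(0,0,255)),(.056,.034,(0,255,0))):
    q=proj(k,np.c_[circ(d)+RR,np.full(60,z)]); cv2.polylines(g,[((q+.5)*s).astype(int)],True,col,1)
x,y=(proj(k,[[*RR,.02]])[0]*s).astype(int); A=cv2.resize(g[y-280:y+280,x-280:x+280],(400,400))
r.move_to([.40,.26,.27],best([.40,.26,.27],0)); r.hold(.2)
k,im,p=seg("wedge",(.39,.33))
v1=hullfit(k,p,wedgev(0),(.39,.33,.17)); v2=hullfit(k,p,wedgev(0),(.39,.33,.17+np.pi)); print(v1,v2,telemetry.current_t())
v=max(v1,v2,key=lambda t:t[1])[0]
s=3; g=cv2.resize(im[:,:,::-1],None,fx=s,fy=s,interpolation=cv2.INTER_CUBIC)
W=np.array(wedgev(0))@R.from_euler("z",v[2]).as_matrix().T+[v[0],v[1],0]; q=((proj(k,W)+.5)*s)
cv2.polylines(g,[cv2.convexHull(q.astype(np.float32)).astype(int)],True,(0,0,255),1)
x,y=q.mean(0).astype(int); x0,y0=max(x-200,0),max(y-200,0); B=g[y0:y0+400,x0:x0+400]
cv2.imwrite("pics/z4.png",np.hstack([A,B]))
E
```

```text
pick guard False z 0.027578160791773512 opening 0.054254989746390966
lifted opening 0.05443185976837879 [-0.4  0.1 -1.3]
place guard False [0.5565 0.2289 0.0498]
[([0.5603, 0.2283, 0.0197], 0.74)] 49.9583
wedge score 0.91
(array([0.38972797, 0.32829406, 0.21784992]), np.float64(0.9887865235941833)) (array([0.39006046, 0.32690258, 3.35432978]), np.float64(0.9828921294218791)) 50.9917
```

View pics/z4.png

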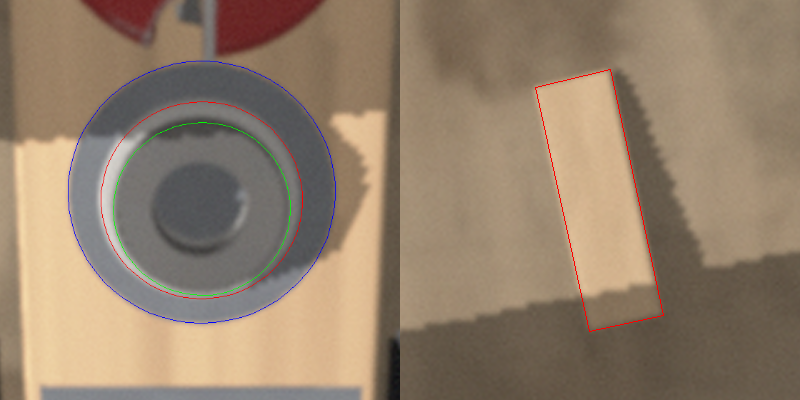

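The dark ring is central on the wide ring. The wedge outline fits (IoU 0.99) with the thick end toward -y, so I'll place it.

```bash
python3 - <<'E'
from h import *
pick((.3897,.3283),.218,.0275,.028,op=.06,f=30)
place(OR,YR+np.pi/2,.0275+.0125,.046)
r.move_to([.568,.05,.25],best([.568,.05,.25],0)); r.hold(.3)
k,im,p=seg("wedge",OR)
for t in (YR+np.pi/2,YR-np.pi/2):
    v,i=hullfit(k,p,wedgev(.012),(*OR,t)); print(v,((v[:2]-OR)*1000).round(1),np.degrees(v[2]-t).round(1),i)
s=4; g=cv2.resize(im[:,:,::-1],None,fx=s,fy=s,interpolation=cv2.INTER_CUBIC)
def P(sh,th,xy,z,col):
    rot=np.array([[np.cos(th),-np.sin(th)],[np.sin(th),np.cos(th)]])
    q=proj(k,np.c_[sh@rot.T+xy,np.full(len(sh),z)]); cv2.polylines(g,[((q+.5)*s).astype(int)],True,col,1)
P(rect(.114,.074),YR,OR,.012,(255,0,0)); P(rect(.09,.028),YR,OR,.012,(0,255,0))
x,y=(proj(k,[[*(OR+RR)/2,.012]])[0]*s).astype(int); y0=max(y-300,0); cv2.imwrite("pics/z5.png",g[y0:y0+600,x-300:x+300])
print(telemetry.current_t())
E
```

```text
pick guard False z 0.0276543621388607 opening 0.02756517478293363
lifted opening 0.02764563005634486 [-1.1  0.7 -0.9]
place guard False [0.568  0.124  0.0398]
wedge score 0.62
[0.56596936 0.12300026 1.67227723] [-2.  -1.1] -0.5 0.9590161265863144
[ 0.56856632  0.1232531  -1.46055306] [ 0.6 -0.8] 0.0 0.9620704992646029
61.1583
```

View pics/z5.png

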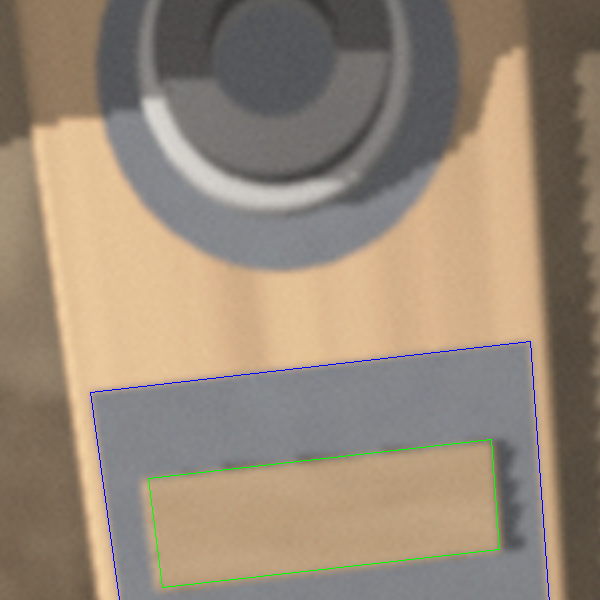

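The wedge is flat, aligned and centred. I'll retreat, take a last overview and then hand in.

```bash
python3 - <<'E'
from h import *
r.movej([-1.234,.276,1.505,0,1.361,-.121]); r.hold(.3)
k,im=cam("top"); g=cv2.resize(im[140:320,20:520,::-1],(800,288),interpolation=cv2.INTER_CUBIC); cv2.imwrite("pics/fin.png",g); print(telemetry.current_t())
E
```

```text
63.8167
```

View pics/fin.png

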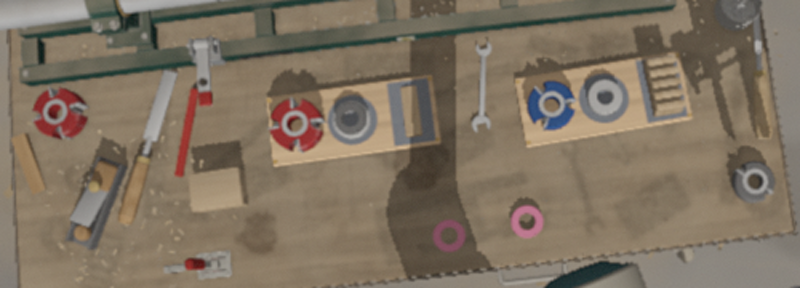

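The overview shows both kits complete: blue board with ring and comb at (604,97)/(665,85), red board with the stack and wedge at (352,118)/(411,108). The bystanders are unmoved.

```bash
python3 -c "
from plant import r
print(r.sign_off())"
```

```text
the job is handed in; nothing more can be done
None
```

Both kits are made up and the job is handed in, at about 64 s of the 125 s allowed. The blue board has the thick ring and the finger-joint sample. The red board has the wide ring with the dark ring on top, and the wedge.

- **Rings:** in the wrist pictures the thick and wide rings looked within about 1 mm of centre, and the dark ring looked central on the wide one.
- **Wedge:** it lies flat, about 1 mm off centre and aligned with its field.
- **Sample:** it stands upright on its underside and square to the field, about 1.5 mm off along its length. I left that as it was.
- **Untouched:** the plain block, spanner, grey cutter and the pink look-alikes were where they started in the last overview picture.

Some checks disagreed:
- **Networks:** they put both red-board rings about 3.5 mm off in x. For the thick ring they gave 0.2 mm off in one picture and about 6 mm in another. The outlines overlaid on the pictures did not support these offsets, so I made no correction.
- **Sample fit:** the automatic outline fit put it 3 mm off the other way. I went by the straight-down picture, since that fit didn't allow for the fingers stopping short of the ends.
- **Thick ring fit:** a brightness-based fit, where shading trimmed the outline, put it about 2 mm off.

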